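# Move the spool row to the covered holder in reverse order

### The job

Move the three wooden spools from the old holder to the pegs of the holder with the two end posts, one upright on each peg, so that the row stands in the reverse left-to-right order of how it stood at the start. Then lower the cover onto the posts so that both dowel pins come through its holes and it lies flat, and let go. Do not disturb the glass prism.

Things in the scene. Friction and masses are not known exactly. Their poses are not given: they have to be found in the camera images.
- spool_a_mid (a point): the turned, light wooden spool A, 44 mm tall, standing upright. Two flanges 46 mm across and 6 mm thick, at top and bottom, on a 34 mm barrel: grasped at mid-height it is 46 mm wide (over the flanges). Through bore 20 mm wide along its axis. This point is on its axis half-way up; z is its axis, up; its yaw is arbitrary. 50 g or so
- spool_b_mid (a point): the turned, light wooden spool B, 54 mm tall, standing upright. A plain straight tube 38 mm across, no flanges. Through bore 20 mm wide along its axis. This point is on its axis half-way up; z is its axis, up; its yaw is arbitrary. 50 g or so
- spool_c_mid (a point): the turned, light wooden spool C, 64 mm tall, standing upright. The slim one: a 28 mm tube on a single bottom flange 46 mm across and 6 mm thick. Through bore 20 mm wide along its axis. This point is on its axis half-way up; z is its axis, up; its yaw is arbitrary. 50 g or so
- pad_a: fixed square white pad 64 x 64 x 8 mm with a steel peg (8 mm thick, 20 mm tall, tapered tip) in its middle; spool A stands on it at the start, over the peg. Origin at the centre of the pad's underside, 4 mm above the table; x, y along its sides like the old holder's. The three pads are alike and lie in a row on the old holder, in a different order each time
- pad_b: fixed square white pad 64 x 64 x 8 mm with a steel peg (8 mm thick, 20 mm tall, tapered tip) in its middle; spool B stands on it at the start, over the peg. Origin at the centre of the pad's underside, 4 mm above the table; x, y along its sides like the old holder's. The three pads are alike and lie in a row on the old holder, in a different order each time
- pad_c: fixed square white pad 64 x 64 x 8 mm with a steel peg (8 mm thick, 20 mm tall, tapered tip) in its middle; spool C stands on it at the start, over the peg. Origin at the centre of the pad's underside, 4 mm above the table; x, y along its sides like the old holder's. The three pads are alike and lie in a row on the old holder, in a different order each time
- old_rack: the old holder: fixed flat white tray 78 x 244 x 4 mm carrying the three pads in a row along its y axis, pad centres at y = +76, 0 and -76 mm. Spools stand 12 mm above the table (tray 4 + pad 8). Origin at the centre of its underside, on the table; y to the robot's left, within about 10 degrees
- new_rack: the new holder: fixed white base 70 x 310 x 12 mm (spools seat on its top); steel pegs 8 mm thick, 20 tall, at y = +76, 0, -76 mm; at y = +138, -138 round white posts 26 mm thick, flat tops 84 mm above the table, each with an upright steel dowel 8 mm thick, 18 tall, tapered tip. All at x = 0. Origin: underside centre, on the table; y to the robot's left within 10 degrees
- cover_grip (a point): the cover: loose white plate 50 x 310 x 6 mm, 160 g, flat on the table; 15 mm through holes at y = +138, -138 mm; mid-top an upright grip fin 16 mm (x) by 60 (y), up to 46 mm above the underside. This point: inside the fin, 30 mm above the underside; pinch along x; y along the plate, z up. Fits either way round; seated on the posts this point is 114 mm above the table
- prism: bystander: small clear glass prism, three-sided, 48 mm long (y), 28 mm wide, 25 mm high, lying on the table. Origin at the centre of its underside. Leave it alone
Mind the look-alikes: they are no part of the job. Leave any red look-alike of the part that bears spool_b_mid alone.

How it is judged:
On the way, in this order (a step that is already met when the one before it is completed fails the run):
1. the three spools stand on the new holder's pegs in reverse order, the cover not yet on (x of spool_a_mid in the frame of new_rack between -0.012 and 0.012 m and z of spool_a_mid in the frame of new_rack between 0.03 and 0.038 m and angle between each of spool_a_mid, spool_b_mid, spool_c_mid's own z axis and vertical below 0.12 rad and ((y of pad_a in the frame of old_rack between 0.056 and 0.096 m and y of spool_a_mid in the frame of new_rack between -0.088 and -0.064 m) or (y of pad_a in the frame of old_rack between -0.02 and 0.02 m and y of spool_a_mid in the frame of new_rack between -0.012 and 0.012 m) or (y of pad_a in the frame of old_rack between -0.096 and -0.056 m and y of spool_a_mid in the frame of new_rack between 0.064 and 0.088 m)) and x of spool_b_mid in the frame of new_rack between -0.012 and 0.012 m and z of spool_b_mid in the frame of new_rack between 0.035 and 0.043 m and ((y of pad_b in the frame of old_rack between 0.056 and 0.096 m and y of spool_b_mid in the frame of new_rack between -0.088 and -0.064 m) or (y of pad_b in the frame of old_rack between -0.02 and 0.02 m and y of spool_b_mid in the frame of new_rack between -0.012 and 0.012 m) or (y of pad_b in the frame of old_rack between -0.096 and -0.056 m and y of spool_b_mid in the frame of new_rack between 0.064 and 0.088 m)) and x of spool_c_mid in the frame of new_rack between -0.012 and 0.012 m and z of spool_c_mid in the frame of new_rack between 0.04 and 0.048 m and ((y of pad_c in the frame of old_rack between 0.056 and 0.096 m and y of spool_c_mid in the frame of new_rack between -0.088 and -0.064 m) or (y of pad_c in the frame of old_rack between -0.02 and 0.02 m and y of spool_c_mid in the frame of new_rack between -0.012 and 0.012 m) or (y of pad_c in the frame of old_rack between -0.096 and -0.056 m and y of spool_c_mid in the frame of new_rack between 0.064 and 0.088 m)) and horizontal distance between cover_grip and new_rack above 0.05 m), for 0.2 s.
2. the cover lies flat on both posts, the dowels through its holes (x of cover_grip in the frame of new_rack between -0.008 and 0.008 m and y of cover_grip in the frame of new_rack between -0.008 and 0.008 m and z of cover_grip in the frame of new_rack between 0.11 and 0.118 m and angle between cover_grip's own z axis and vertical below 0.05 rad and angle between the y axis of cover_grip and the y axis of new_rack, either way round below 0.06 rad), for 0.2 s.
At the end, for the whole second after the job is handed in: each spool stands upright (within 7 degrees) and fully down (4 mm) over the peg of the new holder (12 mm) that mirrors its starting place in the row, and the cover lies flat on both posts (within 4 mm of height, 8 mm sideways), dowels through its holes (all of step 2 and x of spool_a_mid in the frame of new_rack between -0.012 and 0.012 m and z of spool_a_mid in the frame of new_rack between 0.03 and 0.038 m and angle between each of spool_a_mid, spool_b_mid, spool_c_mid's own z axis and vertical below 0.12 rad and ((y of pad_a in the frame of old_rack between 0.056 and 0.096 m and y of spool_a_mid in the frame of new_rack between -0.088 and -0.064 m) or (y of pad_a in the frame of old_rack between -0.02 and 0.02 m and y of spool_a_mid in the frame of new_rack between -0.012 and 0.012 m) or (y of pad_a in the frame of old_rack between -0.096 and -0.056 m and y of spool_a_mid in the frame of new_rack between 0.064 and 0.088 m)) and x of spool_b_mid in the frame of new_rack between -0.012 and 0.012 m and z of spool_b_mid in the frame of new_rack between 0.035 and 0.043 m and ((y of pad_b in the frame of old_rack between 0.056 and 0.096 m and y of spool_b_mid in the frame of new_rack between -0.088 and -0.064 m) or (y of pad_b in the frame of old_rack between -0.02 and 0.02 m and y of spool_b_mid in the frame of new_rack between -0.012 and 0.012 m) or (y of pad_b in the frame of old_rack between -0.096 and -0.056 m and y of spool_b_mid in the frame of new_rack between 0.064 and 0.088 m)) and x of spool_c_mid in the frame of new_rack between -0.012 and 0.012 m and z of spool_c_mid in the frame of new_rack between 0.04 and 0.048 m and ((y of pad_c in the frame of old_rack between 0.056 and 0.096 m and y of spool_c_mid in the frame of new_rack between -0.088 and -0.064 m) or (y of pad_c in the frame of old_rack between -0.02 and 0.02 m and y of spool_c_mid in the frame of new_rack between -0.012 and 0.012 m) or (y of pad_c in the frame of old_rack between -0.096 and -0.056 m and y of spool_c_mid in the frame of new_rack between 0.064 and 0.088 m))); the robot touches nothing.
It fails at once if the glass prism was moved by more than 20 mm (distance of prism from where it was at the start of the episode above 0.02 m).
It also fails if it takes over 122 s, if anything falls off the work surface, if the arm or the gripper's body presses on something with over 40 N, if the wrist force passes 120 N, or if a joint passes its speed limit or range.

### The arm

A 7-joint arm with a two-finger parallel gripper is mounted at the origin on the work surface. World frame = base frame: x ahead of the robot, y to its left, z up, the work surface at z = 0. Lengths are in m, angles in rad, forces in N, time in s.
With the tool pointing down it reaches from about 0.425 to 0.875 m from the base axis. Payload 4.7 kg.
Tool frame: the origin (TCP) lies on the centre line of the jaws, within the pads' length; the fingertips stand ahead of it and the grasp point (between the pads) lies 2 mm behind it (nose_length is the z of the fingertips in the tool frame, in m); z points along the fingers, y is the line along which they close (so a half turn about z gives the same grasp; the last joint's range is limited). The gripper opens to 87 mm and grips with 3 to 60 N. Pads are 19 mm wide; open, the fingers measure 117 mm over their backs; the gripper's body (75 mm by 190 mm) begins 51 mm behind the grasp point.
Start: joints at [1.221, 0.321, -0.07, 1.45, 0.023, 1.371, -0.057], TCP at [0.231, -0.607, 0.209] pointing down, gripper open.
Joint ranges: [-2.86, 2.86], [-0.3, 2.09], [-1.38, 1.24], [0.06, 2.45], [-1.56, 4.7], [0.09, 2.05], [-2.69, 2.69]. Speed limits (rad/s): [2.57, 2.57, 3.14, 3.14, 3.14, 3.14, 3.14].

### API

Orientations are given as a rotation vector (axis times angle).
In Python, from bench import * gives the robot as it stands.
- The arm moves only by the tool send_rows, never from a script. Its arguments are lists of equal length, an entry for each row: "xyz": the shift along the tool's x, y, z in mm, a list of three; "dr": the turn, a rotation vector about the tool's x, y, z in rad, a list of three. A call has exactly 10 rows; each row is the pose to reach, as a shift and turn from the pose commanded when the call began, along the tool's axes at that moment; what a row does not reach only later rows make up. A row lasts 1/12 s, in which the tool goes at most 41.7 mm and 7.16 degrees, less where a joint would pass 70% of its speed; a pose out of reach is approached as far as the arm can. A call with a gripper value outside its range is refused whole. "jaw" is the finger opening in mm, from 0 to 87, set as the call begins (left out, the last holds). The fingers move at their own pace and stop on an object; "grip_force" is the grip in N (left out, the last holds). Time passes only in rows, so rows that repeat a pose let the fingers close, or fill a call up. It gives the time, the measured TCP pose, the force, the opening and the grip force at its end, in the units of the state.
- get_state(): the state, without advancing time (a new reading comes with each control period).
- get_image(name): name is "scene" or "top" or "wrist"; returns the picture (480x640x3 uint8, red, green, blue); there is no depth.
- calibration(name): a dict with "vfov" (degrees; the focal length in pixels is half the picture's height over the tangent of half this angle, whatever the lens; pixels are square), "cx", "cy" (the principal point, pixels), "rvec" (rotation vector, rad) and "tvec" (3), from world to camera coordinates, as OpenCV has them; the wrist camera has in their place "hand_eye" (4x4, takes a point from camera to tool coordinates, whose origin is the TCP and whose axes are the flange's). Camera axes: x right, y down, z forward; pixel columns grow to the right and rows downward; lengths in m; the calibration is good to about 2 mm. A picture is of the moment at which its call begins: read the wrist's pose just before it. calibration takes no time and is no camera call.
- close_job(): hands the job in; it is judged then, once.
The state is a dict: "time": time; "joint_positions": joint angles; "qd": joint speeds; "joint_torque": joint torques, N m; "position": TCP position; "tool_rot": TCP orientation; "ft_force": force on the tool from outside, world axes, zero at the start; "torque": the same for the moment, N m; "grip_width": opening from 0.0 (shut) to 1.0 (fully open); "grip_force": force on a finger pad.
Only numpy, scipy, OpenCV 4.12 (cv2) and the standard library are available. Lean on these libraries where they do the work, as an engineer would, in place of code of your own. Each camera call takes 0.05 s, during which the arm holds its last target. There are 200 camera calls.

## Working session

There is one attempt and no reset: what is moved stays moved. The work goes in short steps, Python scripts to look and compute and a tool call to move; the robot and the scene stay as the last step left them, time stands still between calls to the robot, and variables do not carry over. Pictures are saved under pics/ and viewed, at most 14 in all, crops included, and the job is handed in when it is done.

Besides the shell and the picture viewer there is one more tool, called as name(argument=value, ...), one argument or row to a line, values as JSON. send_rows: Moves the arm, as the interface text tells. Its arguments: {"type":"object","properties":{"xyz":{"type":"array"},"dr":{"type":"array"},"jaw":{"type":"number"},"grip_force":{"type":"number"}},"required":["xyz","dr"]}

```bash
mkdir -p pics; ls; python3 - <<'E'
from bench import *
import cv2
s=get_state(); print(s)
for n in ("scene","top","wrist"):
    c=calibration(n); print(n,c)
for n in ("scene","top"):
    cv2.imwrite(f"pics/{n}0.png",get_image(n)[:,:,::-1])
E
```

```text
pics
{'time': 0.0, 'joint_positions': array([ 1.22110574,  0.32185398, -0.07009289,  1.45167255,  0.02258829,
        1.37075143, -0.05690673]), 'qd': array([ 0.00022525,  0.00176581,  0.00130853, -0.0001396 , -0.00038201,
       -0.00133631,  0.00113994]), 'joint_torque': array([-9.14632728e-04, -4.91288280e+01, -4.04120665e-01, -3.12534535e+01,
       -6.41111028e-02,  4.37076890e-02,  1.39880594e-04]), 'position': array([ 0.23104355, -0.60694795,  0.20774268]), 'tool_rot': array([-3.08793630e+00, -5.68005340e-01,  6.64165691e-04]), 'ft_force': array([ 0.09046874, -0.37283842,  1.05093718]), 'torque': array([-0.00389912,  0.04670631, -0.04339941]), 'grip_force': 0.0, 'grip_width': 1.0013440223136556}
scene {'vfov': 48.60277339725085, 'cx': 320.22318518803513, 'cy': 240.0984852646423, 'rvec': array([ 2.14672768,  1.10788623, -0.44778426]), 'tvec': array([-0.31005757, -0.2800563 ,  1.50998577])}
top {'vfov': 53.357532615986926, 'cx': 316.1533612111946, 'cy': 240.96780104969895, 'rvec': array([ 2.12460496, -2.17323996,  0.1523913 ]), 'tvec': array([0.00425056, 0.56038173, 1.03861458])}
wrist {'vfov': 66.48972080043809, 'cx': 322.7438280750886, 'cy': 242.7310949505604, 'hand_eye': array([[-5.90683166e-04, -9.62807511e-01, -2.70187616e-01,
         7.27891396e-02],
       [ 9.99999792e-01, -4.98803463e-04, -4.08720890e-04,
         2.06478684e-04],
       [ 2.58749024e-04, -2.70187801e-01,  9.62807605e-01,
        -1.76419779e-01],
       [ 0.00000000e+00,  0.00000000e+00,  0.00000000e+00,
         1.00000000e+00]])}
```

View pics/top0.png

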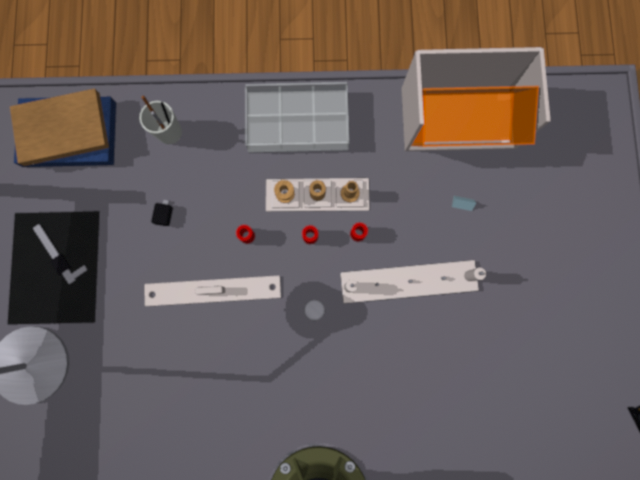

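View pics/scene0.png

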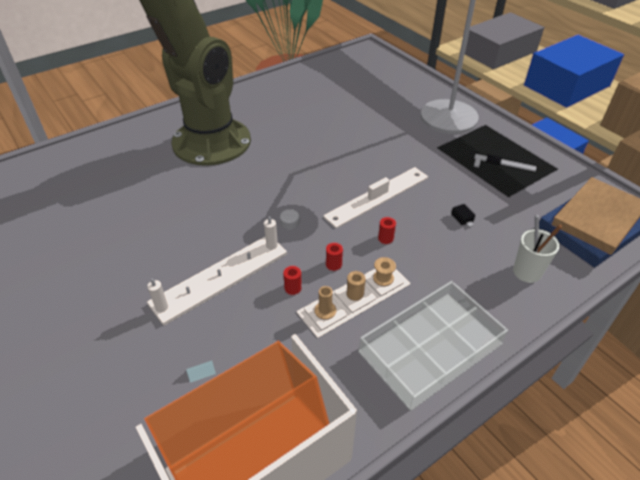

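```bash
cat > h.py <<'E'
from bench import *
import numpy as np, cv2
from scipy.spatial.transform import Rotation as R
def cam(n,s=None):
    c=calibration(n); f=240/np.tan(np.radians(c["vfov"])/2)
    K=np.array([[f,0,c["cx"]],[0,f,c["cy"]],[0,0,1]])
    if "rvec" in c:
        M=R.from_rotvec(c["rvec"]).as_matrix(); t=np.array(c["tvec"])
        return K,M,t
    T=np.eye(4); T[:3,:3]=R.from_rotvec(s["tool_rot"]).as_matrix(); T[:3,3]=s["position"]
    W=np.linalg.inv(T@np.array(c["hand_eye"])); return K,W[:3,:3],W[:3,3]
def onplane(C,uv,z):
    K,M,t=C; o=-M.T@t; d=M.T@np.linalg.solve(K,[uv[0],uv[1],1.]); return o+d*(z-o[2])/d[2]
def proj(C,p):
    K,M,t=C; q=K@(M@np.asarray(p,float)+t); return q[:2]/q[2]
def crop(img,x,y,w,h,k,name):
    cv2.imwrite(name,cv2.resize(img[y:y+h,x:x+w],None,fx=k,fy=k,interpolation=cv2.INTER_CUBIC)[:,:,::-1])
def go(p,yaw):
    """print shift (mm, tool axes) and turn (rad) from the current pose to p, tool down, tool y (jaws) along world dir `yaw` from x; nearest half-turn"""
    s=get_state(); T=R.from_rotvec(s["tool_rot"])
    best=None
    for k in (0,np.pi):
        y=np.array([np.cos(yaw+k),np.sin(yaw+k),0]); z=np.array([0,0,-1.]); x=np.cross(y,z)
        G=R.from_matrix(np.c_[x,y,z]); d=(T.inv()*G).as_rotvec()
        if best is None or np.linalg.norm(d)<np.linalg.norm(best): best=d
    print("from",np.round(s["position"]*1000,1),"shift",np.round(T.inv().apply(np.asarray(p)-s["position"])*1000,1),"turn",np.round(best,4))
E
python3 - <<'E'
from h import *
import bench; print([k for k in dir(bench) if not k.startswith('_')])
im=get_image("top")
crop(im,260,170,120,50,6.5,"pics/a.png")
crop(im,330,190,160,115,5,"pics/b.png")
crop(im,135,265,155,50,5,"pics/c.png")
E
```

```text
['MotionError', 'calibration', 'close_job', 'get_image', 'get_state', 'nose_length']
```

View pics/a.png

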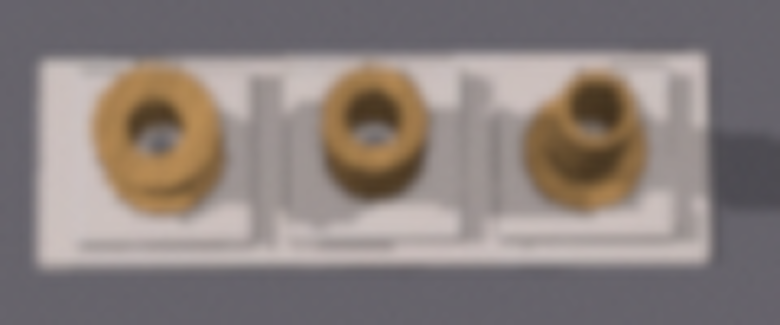

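View pics/b.png

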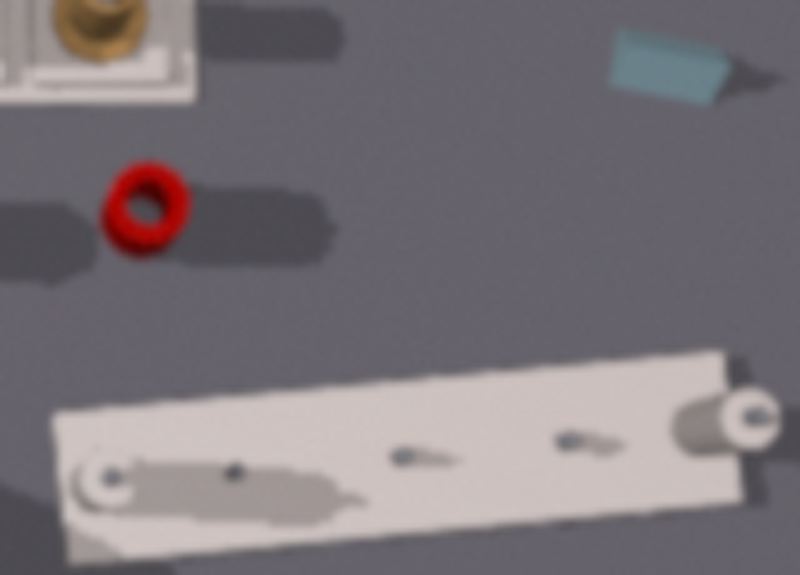

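View pics/c.png

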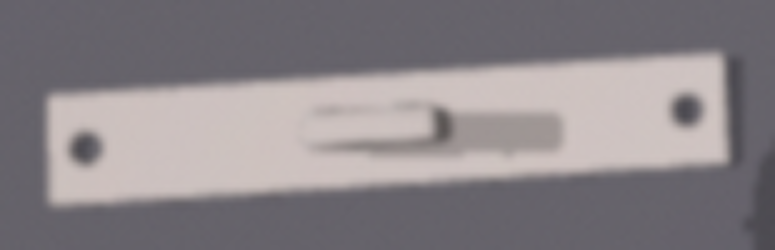

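```bash
cat > m.py <<'E'
from h import *
C=cam("top")
def P(u,v,k,x,y,z): return onplane(C,((u+.5)/k-.5+x,(v+.5)/k-.5+y),z)*1000
a=lambda u,v,z:P(u,v,6.5,260,170,z); b=lambda u,v,z:P(u,v,5,330,190,z); c=lambda u,v,z:P(u,v,5,135,265,z)
def sh(n,l):
    l=np.array(l); print(n,np.round(l[:,:2],1).tolist()); return l
def ang(p,q): return np.degrees(np.arctan2(-(p-q)[0],(p-q)[1]))
sp=sh("spools",[a(158,125,.056),a(374,112,.066),a(598,105,.076)])
t=sh("tray",[a(38,62,.004),a(708,54,.004),a(710,263,.004),a(38,267,.004)]); print(t.mean(0),ang(t[0],t[1]),ang(t[3],t[2]),np.linalg.norm(t[0]-t[1]))
r=sh("base",[b(55,413,.012),b(723,352,.012),b(743,502,.012),b(68,565,.012)]); print(r.mean(0),ang(r[0],r[1]),ang(r[3],r[2]),np.linalg.norm(r[0]-r[1]))
g=sh("pegs",[b(236,470,.03),b(402,457,.03),b(567,440,.03)]); print(ang(g[0],g[2]),np.linalg.norm(g[0]-g[2]))
g=sh("dowel",[b(112,477,.1),b(757,416,.1)]); print(g.mean(0),ang(g[0],g[1]),np.linalg.norm(g[0]-g[1]))
g=sh("posttop",[b(106,480,.084),b(750,418,.084)]); print(g.mean(0),ang(g[0],g[1]),np.linalg.norm(g[0]-g[1]))
g=sh("holes",[c(86,147,.006),c(686,110,.006)]); print(g.mean(0),ang(g[0],g[1]),np.linalg.norm(g[0]-g[1]))
r=sh("cov",[c(47,95,.006),c(725,53,.006),c(732,163,.006),c(50,206,.006)]); print(r.mean(0),ang(r[0],r[1]),ang(r[3],r[2]))
sh("prism",[b(670,68,.012)]); sh("red",[P(245,234,1,0,0,.05),P(310,234,1,0,0,.05),P(359,231,1,0,0,.05)])
print("nose",nose_length)
E
python3 m.py
```

```text
spools [[678.5, 61.7], [678.8, -13.3], [677.0, -89.6]]
tray [[716.4, 108.6], [713.9, -136.3], [636.0, -134.1], [640.1, 109.2]]
[676.60940993 -13.14426113   4.        ] -0.598743176527607 -0.9530558986235057 244.92623950739315
base [[490.6, -62.9], [511.7, -371.2], [442.9, -375.6], [421.3, -66.8]]
[ 466.64036752 -219.12295259   12.        ] 3.9211798357033216 3.9902516390578815 308.9856899411443
pegs [[461.8, -142.6], [465.9, -217.5], [471.9, -292.2]]
3.861193542828721 149.93934166948046
dowel [[456.6, -81.5], [476.1, -354.3]]
[ 466.37112665 -217.87165911  100.        ] 4.085103564525715 273.4961617479345
posttop [[456.2, -80.1], [476.4, -356.8]]
[ 466.27344355 -218.41483771   84.        ] 4.180391172005046 277.41910236845575
holes [[450.9, 370.9], [461.5, 95.7]]
[456.20361218 233.30148229   6.        ] 2.2231006949225995 275.37533814846927
cov [[475.1, 389.4], [487.3, 77.5], [436.9, 74.9], [424.4, 386.6]]
[455.91825609 232.11368339   6.        ] 2.249700113986597 2.290867554790935
prism [[645.7, -355.6]]
red [[578.2, 150.6], [574.9, 5.0], [579.2, -104.9]]
nose 0.017
```

```bash
python3 -c "
from h import *
go((.6783,.062,.15),np.radians(4))"
```

```text
from [ 231.1 -607.1  208. ] shift [ 656.1 -466.1   58.6] turn [-1.3000e-03 -8.0000e-04 -1.2768e+00]
```

send_rows(
  xyz=[
    [33,-23,3],
    [66,-46,6],
    [98,-70,9],
    [131,-93,12],
    [164,-116,15],
    [197,-140,18],
    [230,-163,21],
    [262,-186,24],
    [295,-210,27],
    [328,-233,29],
  ],
  dr=[
    [0,0,-0.064],
    [0,0,-0.128],
    [0,0,-0.192],
    [0,0,-0.256],
    [0,0,-0.32],
    [0,0,-0.384],
    [0,0,-0.448],
    [0,0,-0.512],
    [0,0,-0.576],
    [0,0,-0.64],
  ],
  jaw=87,
  grip_force=20,
)

```text
time: 0.98
position: [0.4552, -0.2711, 0.1795]
tool_rot: [-2.752, -1.515, 0.001]
ft_force: [0.8, -0.8, 0.5]
grip_width: 0.998
grip_force: 0.0
```

```bash
python3 -c "
from h import *
go((.6783,.062,.15),np.radians(4))"
```

```text
from [ 455.2 -271.1  179.5] shift [400.7  10.5  29.3] turn [-4.000e-04  3.000e-04 -6.338e-01]
```

send_rows(
  xyz=[
    [40,1,3],
    [80,2,6],
    [120,3,9],
    [160,4,12],
    [200,5,15],
    [240,6,18],
    [280,7,21],
    [320,8,24],
    [360,9,27],
    [400,10.5,29],
  ],
  dr=[
    [0,0,-0.064],
    [0,0,-0.128],
    [0,0,-0.192],
    [0,0,-0.256],
    [0,0,-0.32],
    [0,0,-0.384],
    [0,0,-0.448],
    [0,0,-0.512],
    [0,0,-0.576],
    [0,0,-0.634],
  ],
)

```text
time: 1.82
position: [0.6791, 0.0601, 0.15]
tool_rot: [-2.143, -2.297, 0.001]
ft_force: [0.6, 0.8, -0.2]
grip_width: 1.004
grip_force: 0.0
```

```bash
python3 -c "
from h import *
go((.6783,.062,.032),np.radians(4))
im=get_image('wrist'); s=get_state(); print(s['position'],s['tool_rot'])
C=cam('wrist',s)
for n,p in dict(A=(.6783,.062,.056),B=(.678,-.0132,.066)).items(): print(n,proj(C,p))
crop(im,0,0,640,480,1.0,'pics/w1.png')"
```

```text
from [679.1  60.1 150. ] shift [  2.   -0.5 118. ] turn [-0.001   0.0003 -0.0002]
[0.68116356 0.07085628 0.14875902] [-2.12578621 -2.3057496  -0.01103763]
A [319.35014086 251.98221091]
B [311.49648245 345.84475809]
```

View pics/w1.png

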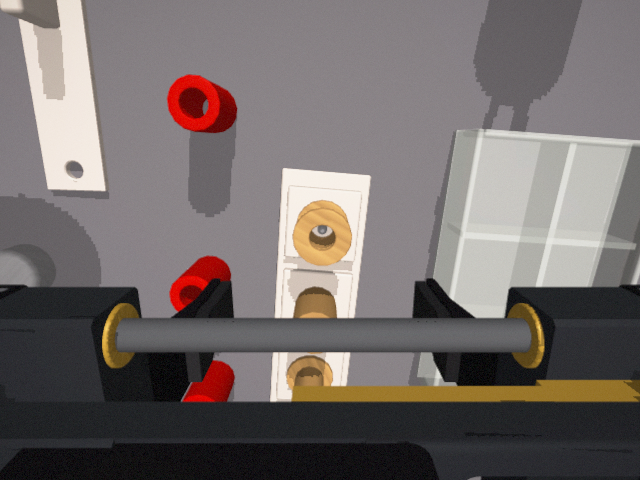

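```bash
python3 -c "
from h import *
C=cam('wrist',dict(position=np.array([.6791,.0601,.150]),tool_rot=np.array([-2.143,-2.297,.001])))
print(onplane(C,(322,235),.056))
go((.6783,.062,.032),np.radians(4))"
```

```text
[0.67713192 0.06366952 0.056     ]
from [681.2  70.9 148.8] shift [ -9.6  -3.7 116.7] turn [ 0.0015 -0.0088  0.0114]
```

send_rows(
  xyz=[
    [0,0,10],
    [0,0,25],
    [0,0,40],
    [0,0,50],
    [0,0,56],
    [0,0,60],
    [0,0,60],
    [0,0,60],
    [0,0,60],
    [0,0,60],
  ],
  dr=[
    [0,0,0],
    [0,0,0],
    [0,0,0],
    [0,0,0],
    [0,0,0],
    [0,0,0],
    [0,0,0],
    [0,0,0],
    [0,0,0],
    [0,0,0],
  ],
)

```text
time: 2.7
position: [0.6791, 0.0588, 0.0918]
tool_rot: [2.145, 2.294, 0.002]
ft_force: [-0.1, 0.6, 1.0]
grip_width: 0.998
grip_force: 0.0
```

```bash
python3 -c "
from h import *
go((.6776,.0627,.032),np.radians(4))"
```

```text
from [679.1  58.8  91.8] shift [ 4.  -1.4 59.8] turn [ 0.0015  0.0001 -0.0029]
```

send_rows(
  xyz=[
    [1,0,8],
    [3,-1,20],
    [4,-1.4,32],
    [4,-1.4,42],
    [4,-1.4,50],
    [4,-1.4,55],
    [4,-1.4,58],
    [4,-1.4,58],
    [4,-1.4,58],
    [4,-1.4,58],
  ],
  dr=[
    [0,0,0],
    [0,0,0],
    [0,0,0],
    [0,0,0],
    [0,0,0],
    [0,0,0],
    [0,0,0],
    [0,0,0],
    [0,0,0],
    [0,0,0],
  ],
)

```text
time: 3.53
position: [0.6774, 0.0627, 0.0335]
tool_rot: [2.145, 2.294, 0.001]
ft_force: [-0.7, -0.7, 0.5]
grip_width: 0.997
grip_force: 0.0
```

send_rows(
  xyz=[
    [0,0,0],
    [0,0,0],
    [0,0,0],
    [0,0,0],
    [0,0,0],
    [0,0,0],
    [0,0,0],
    [0,0,0],
    [0,0,0],
    [0,0,0],
  ],
  dr=[
    [0,0,0],
    [0,0,0],
    [0,0,0],
    [0,0,0],
    [0,0,0],
    [0,0,0],
    [0,0,0],
    [0,0,0],
    [0,0,0],
    [0,0,0],
  ],
  jaw=35,
  grip_force=15,
)

```text
time: 4.37
position: [0.677, 0.0627, 0.0329]
tool_rot: [2.146, 2.295, 0.0]
ft_force: [0.3, 1.3, -0.5]
grip_width: 0.522
grip_force: 15.0
```

send_rows(
  xyz=[
    [0,0,-15],
    [0,0,-40],
    [0,0,-70],
    [0,0,-95],
    [-12,-8,-112],
    [-38,-26,-120],
    [-70,-47,-120],
    [-104,-70,-120],
    [-138,-93,-120],
    [-170,-115,-120],
  ],
  dr=[
    [0,0,0],
    [0,0,0],
    [0,0,0],
    [0,0,0],
    [0,0,0],
    [0,0,0],
    [0,0,0],
    [0,0,0],
    [0,0,0],
    [0,0,0],
  ],
)

```text
time: 5.2
position: [0.5724, -0.1165, 0.1541]
tool_rot: [2.145, 2.294, -0.0]
ft_force: [0.7, -0.3, 0.6]
grip_width: 0.52
grip_force: 15.0
```

send_rows(
  xyz=[
    [-34,-23,0],
    [-68,-46,0],
    [-102,-68,0],
    [-132,-88,0],
    [-155,-103,0],
    [-168,-112,0],
    [-172,-114.6,0],
    [-172,-114.6,0],
    [-172,-114.6,0],
    [-172,-114.6,0],
  ],
  dr=[
    [0,0,0],
    [0,0,0],
    [0,0,0],
    [0,0,0],
    [0,0,0],
    [0,0,0],
    [0,0,0],
    [0,0,0],
    [0,0,0],
    [0,0,0],
  ],
)

```text
time: 6.03
position: [0.4721, -0.2918, 0.1533]
tool_rot: [2.142, 2.298, 0.002]
ft_force: [-0.4, -0.7, -0.3]
grip_width: 0.515
grip_force: 15.0
```

```bash
python3 -c "
from h import *
go((.4718,-.2943,.034),np.radians(4))
s=get_state(); im=get_image('wrist')
C=cam('wrist',s)
for n,p in dict(pegA=(.4718,-.2943,.032),pegB=(.4665,-.2185,.032),dR=(.4761,-.3562,.102)).items(): print(n,proj(C,p))
crop(im,0,0,640,480,1.0,'pics/w2.png')"
```

```text
from [ 472.1 -291.8  153.3] shift [ -2.5  -0.6 119.3] turn [ 0.0009 -0.0005  0.0004]
pegA [323.40089871 234.09858369]
pegB [323.4317795  140.00822695]
dR [323.54523645 344.64025256]
```

View pics/w2.png

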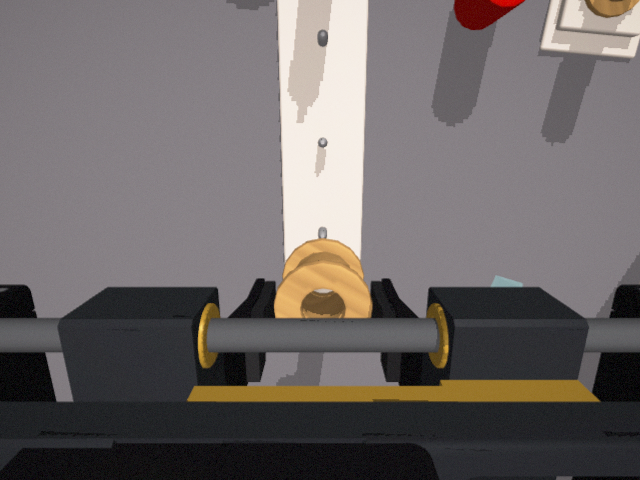

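send_rows(
  xyz=[
    [-1,0,10],
    [-2.5,-0.6,30],
    [-2.5,-0.6,52],
    [-2.5,-0.6,70],
    [-2.5,-0.6,84],
    [-2.5,-0.6,96],
    [-2.5,-0.6,106],
    [-2.5,-0.6,113],
    [-2.5,-0.6,118],
    [-2.5,-0.6,119],
  ],
  dr=[
    [0,0,0],
    [0,0,0],
    [0,0,0],
    [0,0,0],
    [0,0,0],
    [0,0,0],
    [0,0,0],
    [0,0,0],
    [0,0,0],
    [0,0,0],
  ],
)

```text
time: 6.92
position: [0.4702, -0.2962, 0.0332]
tool_rot: [-2.145, -2.294, 0.0]
ft_force: [-0.8, 0.0, -0.4]
grip_width: 0.518
grip_force: 15.0
```

send_rows(
  xyz=[
    [0,0,0],
    [0,0,0],
    [0,0,0],
    [0,0,0],
    [0,0,0],
    [0,0,0],
    [0,0,0],
    [0,0,0],
    [0,0,0],
    [0,0,0],
  ],
  dr=[
    [0,0,0],
    [0,0,0],
    [0,0,0],
    [0,0,0],
    [0,0,0],
    [0,0,0],
    [0,0,0],
    [0,0,0],
    [0,0,0],
    [0,0,0],
  ],
)

```text
time: 7.75
position: [0.4703, -0.2965, 0.0338]
tool_rot: [2.146, 2.295, -0.0]
ft_force: [0.1, -0.2, -0.3]
grip_width: 0.52
grip_force: 15.0
```

send_rows(
  xyz=[
    [0,0,0],
    [0,0,0],
    [0,0,0],
    [0,0,0],
    [0,0,-4],
    [0,0,-20],
    [0,0,-50],
    [0,0,-85],
    [0,0,-110],
    [0,0,-120],
  ],
  dr=[
    [0,0,0],
    [0,0,0],
    [0,0,0],
    [0,0,0],
    [0,0,0],
    [0,0,0],
    [0,0,0],
    [0,0,0],
    [0,0,0],
    [0,0,0],
  ],
  jaw=87,
)

```text
time: 8.58
position: [0.4725, -0.2975, 0.1586]
tool_rot: [2.141, 2.29, 0.001]
ft_force: [0.3, -0.9, 0.9]
grip_width: 0.995
grip_force: 0.0
```

```bash
python3 -c "
from h import *
go((.678,-.0132,.154),np.radians(4))"
```

```text
from [ 472.5 -297.5  158.6] shift [269.9 224.1   4.5] turn [ 0.0052  0.0046 -0.0026]
```

send_rows(
  xyz=[
    [11,10,0],
    [38,32,0],
    [69,58,0],
    [100,85,0],
    [131,111,0],
    [162,137,0],
    [193,163,0],
    [223,189,0],
    [251,212,0],
    [268,227,0],
  ],
  dr=[
    [0,0,0],
    [0,0,0],
    [0,0,0],
    [0,0,0],
    [0,0,0],
    [0,0,0],
    [0,0,0],
    [0,0,0],
    [0,0,0],
    [0,0,0],
  ],
)

```text
time: 9.42
position: [0.6798, -0.0086, 0.1529]
tool_rot: [-2.139, -2.298, -0.003]
ft_force: [-0.8, 0.6, 1.2]
grip_width: 1.0
grip_force: 0.0
```

send_rows(
  xyz=[
    [0,0,0],
    [0,0,10],
    [0,0,25],
    [0,0,40],
    [0,0,50],
    [0,0,57],
    [0,0,60],
    [0,0,60],
    [0,0,60],
    [0,0,60],
  ],
  dr=[
    [0,0,0],
    [0,0,0],
    [0,0,0],
    [0,0,0],
    [0,0,0],
    [0,0,0],
    [0,0,0],
    [0,0,0],
    [0,0,0],
    [0,0,0],
  ],
)

```text
time: 10.25
position: [0.6794, -0.014, 0.0948]
tool_rot: [2.145, 2.293, 0.002]
ft_force: [1.1, 0.6, 0.1]
grip_width: 1.001
grip_force: 0.0
```

```bash
python3 -c "
from h import *
go((.678,-.0132,.038),np.radians(4))"
```

```text
from [679.4 -14.   94.8] shift [ 0.9 -1.5 56.8] turn [ 0.0016  0.0003 -0.003 ]
```

send_rows(
  xyz=[
    [0,-1,8],
    [0.5,-1.7,20],
    [0.5,-1.7,32],
    [0.5,-1.7,42],
    [0.5,-1.7,50],
    [0.5,-1.7,54],
    [0.5,-1.7,56],
    [0.5,-1.7,56],
    [0.5,-1.7,56],
    [0.5,-1.7,56],
  ],
  dr=[
    [0,0,0],
    [0,0,0],
    [0,0,0],
    [0,0,0],
    [0,0,0],
    [0,0,0],
    [0,0,0],
    [0,0,0],
    [0,0,0],
    [0,0,0],
  ],
)

```text
time: 11.08
position: [0.6777, -0.0134, 0.0385]
tool_rot: [2.145, 2.294, 0.001]
ft_force: [0.9, 0.6, 0.1]
grip_width: 0.996
grip_force: 0.0
```

send_rows(
  xyz=[
    [0,0,0],
    [0,0,0],
    [0,0,0],
    [0,0,0],
    [0,0,0],
    [0,0,0],
    [0,0,0],
    [0,0,0],
    [0,0,0],
    [0,0,0],
  ],
  dr=[
    [0,0,0],
    [0,0,0],
    [0,0,0],
    [0,0,0],
    [0,0,0],
    [0,0,0],
    [0,0,0],
    [0,0,0],
    [0,0,0],
    [0,0,0],
  ],
  jaw=28,
  grip_force=15,
)

```text
time: 11.92
position: [0.6772, -0.0135, 0.0378]
tool_rot: [2.146, 2.295, -0.0]
ft_force: [-0.3, 0.5, -0.3]
grip_width: 0.436
grip_force: 15.0
```

send_rows(
  xyz=[
    [0,0,-15],
    [0,0,-40],
    [0,0,-70],
    [0,0,-95],
    [-8,-10,-112],
    [-26,-31,-120],
    [-50,-59,-120],
    [-75,-89,-120],
    [-100,-118,-120],
    [-124,-147,-120],
  ],
  dr=[
    [0,0,0],
    [0,0,0],
    [0,0,0],
    [0,0,0],
    [0,0,0],
    [0,0,0],
    [0,0,0],
    [0,0,0],
    [0,0,0],
    [0,0,0],
  ],
)

```text
time: 12.75
position: [0.5375, -0.1481, 0.1589]
tool_rot: [2.144, 2.294, -0.0]
ft_force: [0.4, -0.2, -0.4]
grip_width: 0.439
grip_force: 15.0
```

send_rows(
  xyz=[
    [-23,-28,0],
    [-44,-52,0],
    [-59,-69,0],
    [-65,-76,0],
    [-65.8,-77.5,0],
    [-65.8,-77.5,0],
    [-65.8,-77.5,20],
    [-65.8,-77.5,45],
    [-65.8,-77.5,60],
    [-65.8,-77.5,65],
  ],
  dr=[
    [0,0,0],
    [0,0,0],
    [0,0,0],
    [0,0,0],
    [0,0,0],
    [0,0,0],
    [0,0,0],
    [0,0,0],
    [0,0,0],
    [0,0,0],
  ],
)

```text
time: 13.58
position: [0.4659, -0.2147, 0.0905]
tool_rot: [-2.138, -2.296, -0.001]
ft_force: [-0.9, 0.4, 0.3]
grip_width: 0.439
grip_force: 15.0
```

```bash
python3 -c "
from h import *
go((.4665,-.2185,.039),np.radians(4))"
```

```text
from [ 465.9 -214.7   90.5] shift [-4.   0.5 51.5] turn [-0.0025 -0.0035  0.0012]
```

send_rows(
  xyz=[
    [0,0,4],
    [0,0,12],
    [0,0,22],
    [0,0,32],
    [0,0,40],
    [0,0,46],
    [0,0,50],
    [0,0,53],
    [0,0,54],
    [0,0,54],
  ],
  dr=[
    [0,0,0],
    [0,0,0],
    [0,0,0],
    [0,0,0],
    [0,0,0],
    [0,0,0],
    [0,0,0],
    [0,0,0],
    [0,0,0],
    [0,0,0],
  ],
)

```text
time: 14.42
position: [0.4658, -0.2179, 0.0388]
tool_rot: [-2.146, -2.295, 0.0]
ft_force: [0.8, 0.2, 0.4]
grip_width: 0.437
grip_force: 15.0
```

send_rows(
  xyz=[
    [0,0,0],
    [0,0,0],
    [0,0,0],
    [0,0,0],
    [0,0,-4],
    [0,0,-20],
    [0,0,-50],
    [0,0,-85],
    [0,0,-110],
    [0,0,-120],
  ],
  dr=[
    [0,0,0],
    [0,0,0],
    [0,0,0],
    [0,0,0],
    [0,0,0],
    [0,0,0],
    [0,0,0],
    [0,0,0],
    [0,0,0],
    [0,0,0],
  ],
  jaw=87,
)

```text
time: 15.25
position: [0.4681, -0.2187, 0.1634]
tool_rot: [2.141, 2.29, 0.002]
ft_force: [0.0, 0.7, -0.2]
grip_width: 0.988
grip_force: 0.0
```

send_rows(
  xyz=[
    [7,13,0],
    [23,44,0],
    [41,80,0],
    [60,116,0],
    [79,153,0],
    [95,184,0],
    [107,206,0],
    [113,217,0],
    [113.7,219.4,0],
    [113.7,219.4,0],
  ],
  dr=[
    [0,0,0],
    [0,0,0],
    [0,0,0],
    [0,0,0],
    [0,0,0],
    [0,0,0],
    [0,0,0],
    [0,0,0],
    [0,0,0],
    [0,0,0],
  ],
)

```text
time: 16.08
position: [0.677, -0.0889, 0.1577]
tool_rot: [-2.143, -2.295, 0.001]
ft_force: [0.8, -0.6, 0.1]
grip_width: 1.001
grip_force: 0.0
```

send_rows(
  xyz=[
    [0,0,0],
    [0,0,10],
    [0,0,25],
    [0,0,38],
    [0,0,46],
    [0,0,50],
    [0,0,50],
    [0,0,50],
    [0,0,50],
    [0,0,50],
  ],
  dr=[
    [0,0,0],
    [0,0,0],
    [0,0,0],
    [0,0,0],
    [0,0,0],
    [0,0,0],
    [0,0,0],
    [0,0,0],
    [0,0,0],
    [0,0,0],
  ],
)

```text
time: 16.92
position: [0.6777, -0.0898, 0.1098]
tool_rot: [2.145, 2.294, 0.001]
ft_force: [0.0, 0.5, -0.2]
grip_width: 0.996
grip_force: 0.0
```

```bash
python3 -c "
from h import *
go((.6767,-.0893,.043),np.radians(4))"
```

```text
from [677.7 -89.8 109.8] shift [ 0.6 -1.1 66.8] turn [ 0.0015  0.0004 -0.0028]
```

send_rows(
  xyz=[
    [0,-0.5,8],
    [0.5,-1,20],
    [0.5,-1,34],
    [0.5,-1,46],
    [0.5,-1,56],
    [0.5,-1,62],
    [0.5,-1,66],
    [0.5,-1,66],
    [0.5,-1,66],
    [0.5,-1,66],
  ],
  dr=[
    [0,0,0],
    [0,0,0],
    [0,0,0],
    [0,0,0],
    [0,0,0],
    [0,0,0],
    [0,0,0],
    [0,0,0],
    [0,0,0],
    [0,0,0],
  ],
)

```text
time: 17.75
position: [0.6767, -0.0893, 0.0435]
tool_rot: [2.145, 2.294, 0.001]
ft_force: [0.6, 0.3, -0.0]
grip_width: 1.002
grip_force: 0.0
```

send_rows(
  xyz=[
    [0,0,0],
    [0,0,0],
    [0,0,0],
    [0,0,0],
    [0,0,0],
    [0,0,0],
    [0,0,0],
    [0,0,0],
    [0,0,0],
    [0,0,0],
  ],
  dr=[
    [0,0,0],
    [0,0,0],
    [0,0,0],
    [0,0,0],
    [0,0,0],
    [0,0,0],
    [0,0,0],
    [0,0,0],
    [0,0,0],
    [0,0,0],
  ],
  jaw=18,
  grip_force=15,
)

```text
time: 18.58
position: [0.6761, -0.0894, 0.0428]
tool_rot: [2.146, 2.295, -0.0]
ft_force: [0.5, -1.0, 0.6]
grip_width: 0.326
grip_force: 7.4
```

send_rows(
  xyz=[
    [0,0,0],
    [0,0,-15],
    [0,0,-40],
    [0,0,-70],
    [0,0,-95],
    [-2,-11,-112],
    [-6,-36,-120],
    [-12,-70,-120],
    [-18,-105,-120],
    [-24,-138,-120],
  ],
  dr=[
    [0,0,0],
    [0,0,0],
    [0,0,0],
    [0,0,0],
    [0,0,0],
    [0,0,0],
    [0,0,0],
    [0,0,0],
    [0,0,0],
    [0,0,0],
  ],
)

```text
time: 19.42
position: [0.5386, -0.1225, 0.1638]
tool_rot: [2.144, 2.295, -0.0]
ft_force: [0.3, -0.3, -0.1]
grip_width: 0.319
grip_force: 15.0
```

send_rows(
  xyz=[
    [-5,-31,0],
    [-10,-56,0],
    [-13,-72,0],
    [-14,-79,0],
    [-14.2,-80.1,0],
    [-14.2,-80.1,0],
    [-14.2,-80.1,20],
    [-14.2,-80.1,45],
    [-14.2,-80.1,60],
    [-14.2,-80.1,65],
  ],
  dr=[
    [0,0,0],
    [0,0,0],
    [0,0,0],
    [0,0,0],
    [0,0,0],
    [0,0,0],
    [0,0,0],
    [0,0,0],
    [0,0,0],
    [0,0,0],
  ],
)

```text
time: 20.25
position: [0.4607, -0.1405, 0.0955]
tool_rot: [-2.141, -2.294, -0.0]
ft_force: [-0.2, 0.8, -1.0]
grip_width: 0.322
grip_force: 15.0
```

send_rows(
  xyz=[
    [0,0,4],
    [0,0,12],
    [0,0,22],
    [0,0,32],
    [0,0,40],
    [0,0,46],
    [0,0,50],
    [0,0,53],
    [0,0,54],
    [0,0,54],
  ],
  dr=[
    [0,0,0],
    [0,0,0],
    [0,0,0],
    [0,0,0],
    [0,0,0],
    [0,0,0],
    [0,0,0],
    [0,0,0],
    [0,0,0],
    [0,0,0],
  ],
)

```text
time: 21.08
position: [0.4611, -0.1421, 0.0438]
tool_rot: [-2.146, -2.295, 0.0]
ft_force: [0.4, 0.3, -0.5]
grip_width: 0.32
grip_force: 15.0
```

send_rows(
  xyz=[
    [0,0,0],
    [0,0,0],
    [0,0,0],
    [0,0,0],
    [0,0,-4],
    [0,0,-20],
    [0,0,-50],
    [0,0,-85],
    [0,0,-110],
    [0,0,-120],
  ],
  dr=[
    [0,0,0],
    [0,0,0],
    [0,0,0],
    [0,0,0],
    [0,0,0],
    [0,0,0],
    [0,0,0],
    [0,0,0],
    [0,0,0],
    [0,0,0],
  ],
  jaw=87,
)

```text
time: 21.92
position: [0.4633, -0.1426, 0.1682]
tool_rot: [2.141, 2.29, 0.003]
ft_force: [0.4, 0.6, 0.6]
grip_width: 0.964
grip_force: 0.0
```

send_rows(
  xyz=[
    [12,1,0],
    [45,2,0],
    [85,4,0],
    [126,7,0],
    [167,9,0],
    [208,12,0],
    [249,14,0],
    [290,16,0],
    [328,19,0],
    [355,20,0],
  ],
  dr=[
    [0,0,0],
    [0,0,0],
    [0,0,0],
    [0,0,0],
    [0,0,0],
    [0,0,0],
    [0,0,0],
    [0,0,0],
    [0,0,0],
    [0,0,0],
  ],
)

```text
time: 22.75
position: [0.4548, 0.218, 0.1627]
tool_rot: [-2.14, -2.297, 0.0]
ft_force: [1.0, 0.2, 1.1]
grip_width: 1.0
grip_force: 0.0
```

send_rows(
  xyz=[
    [14,1,0],
    [19,1.2,0],
    [19,1.2,10],
    [19,1.2,25],
    [19,1.2,40],
    [19,1.2,46],
    [19,1.2,50],
    [19,1.2,50],
    [19,1.2,50],
    [19,1.2,50],
  ],
  dr=[
    [0,0,0.01],
    [0,0,0.02],
    [0,0,0.03],
    [0,0,0.03],
    [0,0,0.03],
    [0,0,0.03],
    [0,0,0.03],
    [0,0,0.03],
    [0,0,0.03],
    [0,0,0.03],
  ],
)

```text
time: 23.58
position: [0.4577, 0.2324, 0.1144]
tool_rot: [2.18, 2.261, 0.001]
ft_force: [0.3, 0.5, 0.5]
grip_width: 0.997
grip_force: 0.0
```

```bash
python3 -c "
from h import *
go((.4561,.2327,.028),np.radians(2.25))
s=get_state(); im=get_image('wrist')
C=cam('wrist',s)
for n,p in dict(fin1=(.4561-.03*.039,.2627,.046),hole=(.4561-.138*.039,.2327+.138,.006)).items(): print(n,proj(C,p))
crop(im,0,0,640,480,1.0,'pics/w3.png')
crop(get_image('top'),240,160,250,150,3.2,'pics/t3.png')"
```

```text
from [457.7 232.4 114.4] shift [ 0.3 -1.7 86.4] turn [ 0.0011 -0.0001 -0.0029]
fin1 [321.73189595 206.22193992]
hole [321.2448512   43.75298353]
```

View pics/w3.png

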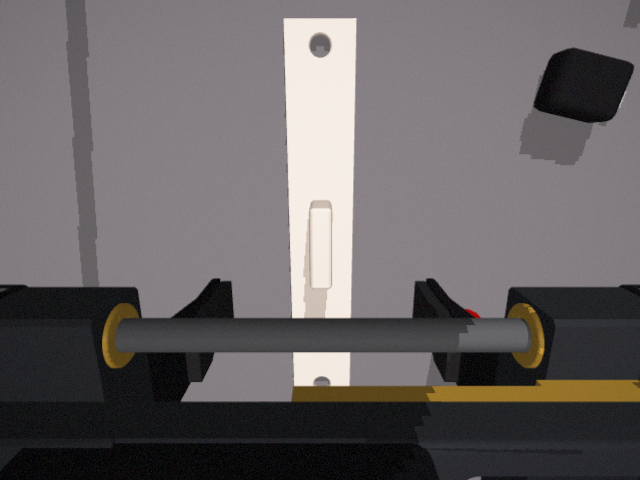

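View pics/t3.png

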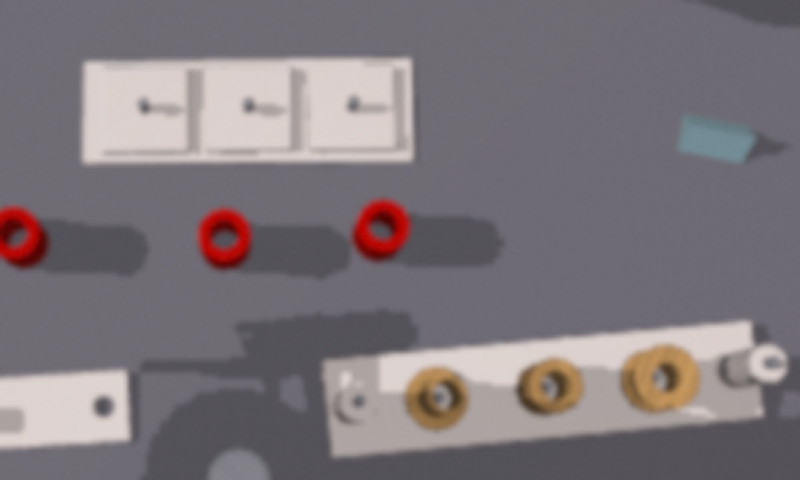

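send_rows(
  xyz=[
    [0,-1,10],
    [0.3,-1.5,28],
    [0.3,-1.5,46],
    [0.3,-1.5,60],
    [0.3,-1.5,72],
    [0.3,-1.5,80],
    [0.3,-1.5,84],
    [0.3,-1.5,85],
    [0.3,-1.5,85],
    [0.3,-1.5,85],
  ],
  dr=[
    [0,0,0],
    [0,0,0],
    [0,0,-0.002],
    [0,0,-0.002],
    [0,0,-0.002],
    [0,0,-0.002],
    [0,0,-0.002],
    [0,0,-0.002],
    [0,0,-0.002],
    [0,0,-0.002],
  ],
)

```text
time: 24.52
position: [0.4562, 0.2331, 0.0294]
tool_rot: [2.177, 2.264, 0.002]
ft_force: [0.1, 0.6, -0.2]
grip_width: 0.998
grip_force: 0.0
```

send_rows(
  xyz=[
    [0,0,0],
    [0,0,0],
    [0,0,0],
    [0,0,0],
    [0,0,0],
    [0,0,0],
    [0,0,0],
    [0,0,0],
    [0,0,0],
    [0,0,0],
  ],
  dr=[
    [0,0,0],
    [0,0,0],
    [0,0,0],
    [0,0,0],
    [0,0,0],
    [0,0,0],
    [0,0,0],
    [0,0,0],
    [0,0,0],
    [0,0,0],
  ],
  jaw=8,
  grip_force=35,
)

```text
time: 25.35
position: [0.4556, 0.2328, 0.0288]
tool_rot: [2.178, 2.264, -0.0]
ft_force: [-0.6, 0.7, -0.9]
grip_width: 0.329
grip_force: 0.0
```

send_rows(
  xyz=[
    [0,0,0],
    [0,0,0],
    [0,0,-4],
    [0,0,-12],
    [0,0,-30],
    [0,0,-60],
    [0,0,-95],
    [0,0,-125],
    [0,0,-145],
    [0,0,-150],
  ],
  dr=[
    [0,0,0],
    [0,0,0],
    [0,0,0],
    [0,0,0],
    [0,0,0],
    [0,0,0],
    [0,0,0],
    [0,0,0],
    [0,0,0],
    [0,0,0],
  ],
)

```text
time: 26.18
position: [0.4574, 0.2342, 0.1829]
tool_rot: [2.175, 2.262, 0.008]
ft_force: [0.4, 1.2, -1.6]
grip_width: 0.176
grip_force: 35.0
```

```bash
python3 -c "
from h import *
go((.4665,-.2185,.1705),np.radians(4))"
```

```text
from [457.4 234.2 182.9] shift [-452.7   -8.8   11.9] turn [ 0.0064 -0.0008 -0.0305]
```

send_rows(
  xyz=[
    [-6,0,0],
    [-20,0,0],
    [-42,-0.5,0],
    [-68,-1,0],
    [-96,-1.4,0],
    [-126,-1.8,0],
    [-156,-2.2,0],
    [-186,-2.6,0],
    [-216,-3,0],
    [-246,-3.5,0],
  ],
  dr=[
    [0,0,-0.003],
    [0,0,-0.006],
    [0,0,-0.009],
    [0,0,-0.012],
    [0,0,-0.015],
    [0,0,-0.018],
    [0,0,-0.021],
    [0,0,-0.024],
    [0,0,-0.027],
    [0,0,-0.03],
  ],
)

```text
time: 27.02
position: [0.4599, -0.0152, 0.1768]
tool_rot: [-2.142, -2.295, 0.003]
ft_force: [1.3, -0.5, -1.9]
grip_width: 0.174
grip_force: 35.0
```

send_rows(
  xyz=[
    [-30,4.5,0],
    [-60,4.2,0],
    [-90,3.9,0],
    [-120,3.6,0],
    [-148,3.3,0],
    [-172,3.2,0],
    [-190,3.1,0],
    [-201,3,0],
    [-205,3,0],
    [-205.5,3,0],
  ],
  dr=[
    [0,0,0],
    [0,0,0],
    [0,0,0],
    [0,0,0],
    [0,0,0],
    [0,0,0],
    [0,0,0],
    [0,0,0],
    [0,0,0],
    [0,0,0],
  ],
)

```text
time: 27.85
position: [0.4785, -0.2178, 0.178]
tool_rot: [-2.143, -2.295, -0.0]
ft_force: [0.3, 1.0, -2.2]
grip_width: 0.173
grip_force: 35.0
```

send_rows(
  xyz=[
    [0,0,0],
    [0,0,0],
    [0,0,0],
    [0,0,0],
    [0,0,0],
    [0,0,0],
    [0,0,0],
    [0,0,0],
    [0,0,0],
    [0,0,0],
  ],
  dr=[
    [0,0,0],
    [0,0,0],
    [0,0,0],
    [0,0,0],
    [0,0,0],
    [0,0,0],
    [0,0,0],
    [0,0,0],
    [0,0,0],
    [0,0,0],
  ],
)

```text
time: 28.68
position: [0.4789, -0.218, 0.1788]
tool_rot: [2.144, 2.297, -0.0]
ft_force: [0.2, -0.7, -2.0]
grip_width: 0.169
grip_force: 35.0
```

```bash
python3 -c "
from h import *
go((.4665,-.2185,.112),np.radians(4))
s=get_state(); im=get_image('wrist')
C=cam('wrist',s)
for n,p in dict(dow=(.4665-.138*.0698,-.2185+.1377,.102)).items(): print(n,proj(C,p))
K,M,t=C
u=np.array([-.0698,.9976,0])
for z in (.148,.152): print('hole',z,proj(C,s['position']*[1,1,0]+.138*u+[0,0,z]))
crop(im,160,0,320,300,2,'pics/w4.png')"
```

```text
from [ 478.9 -218.   178.8] shift [  0.4 -12.4  66.8] turn [ 0.      0.0001 -0.001 ]
dow [304.08332729  30.83636995]
hole 0.148 [324.4420675    5.15681599]
hole 0.152 [324.47500274   2.23972166]
```

View pics/w4.png

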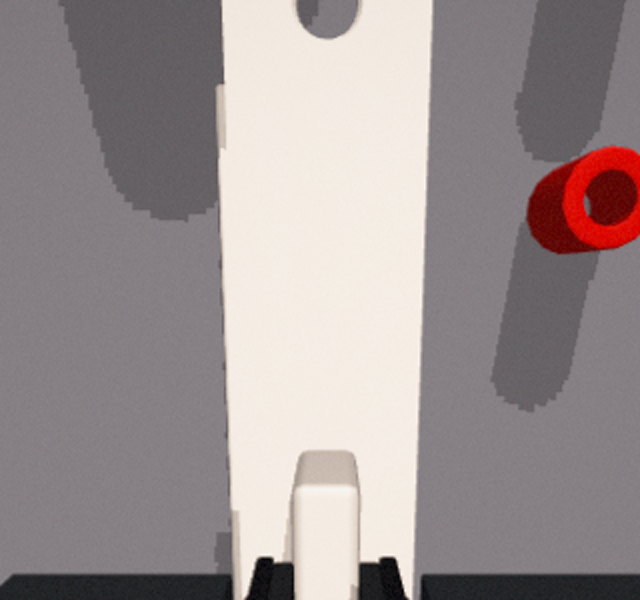

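send_rows(
  xyz=[
    [0,-3,0],
    [0,-8,0],
    [0,-12.5,4],
    [0,-12.5,10],
    [0,-12.5,18],
    [0,-12.5,26],
    [0,-12.5,32],
    [0,-12.5,36],
    [0,-12.5,36],
    [0,-12.5,36],
  ],
  dr=[
    [0,0,0],
    [0,0,0],
    [0,0,0],
    [0,0,0],
    [0,0,0],
    [0,0,0],
    [0,0,0],
    [0,0,0],
    [0,0,0],
    [0,0,0],
  ],
)

```text
time: 29.57
position: [0.4664, -0.2187, 0.1425]
tool_rot: [-2.143, -2.297, -0.0]
ft_force: [-0.3, -0.3, -1.9]
grip_width: 0.175
grip_force: 35.0
```

```bash
python3 -c "
from h import *
go((.4663,-.2184,.112),np.radians(4))
s=get_state(); im=get_image('wrist')
C=cam('wrist',s)
u=np.array([-.0698,.9976,0])
print('dowtip',proj(C,np.array([.4663,-.2184,.102])+.138*u))
for z in (.112,.118): print('hole',z,proj(C,s['position']*[1,1,0]+.138*u+[0,0,z]))
a=cv2.resize(im[0:50,280:370],None,fx=8,fy=8,interpolation=cv2.INTER_CUBIC)
sc=get_image('scene')[200:340,130:310]
b=cv2.resize(sc,None,fx=4,fy=4,interpolation=cv2.INTER_CUBIC)
cv2.imwrite('pics/w5.png',a[:,:,::-1]); cv2.imwrite('pics/s5.png',b[:,:,::-1])"
```

```text
from [ 466.4 -218.7  142.5] shift [ 0.3 -0.1 30.5] turn [-0.0004 -0.0005 -0.0005]
dowtip [324.33547841  11.18470563]
hole 0.112 [324.59035588   5.00977547]
hole 0.118 [324.64021418   0.56809601]
```

View pics/w5.png

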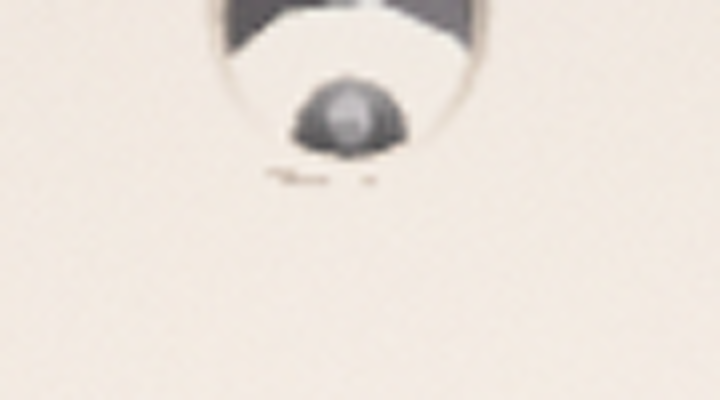

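View pics/s5.png

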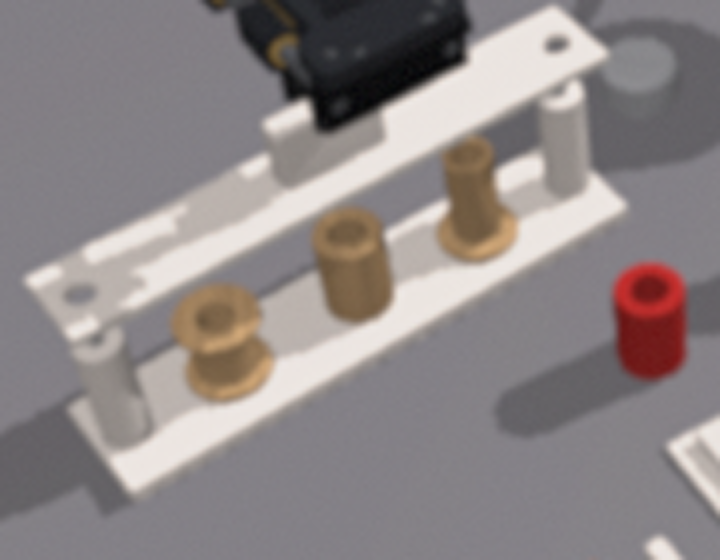

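send_rows(
  xyz=[
    [-0.3,0,2],
    [-0.5,0,4],
    [-0.5,0,7],
    [-0.5,0,10],
    [-0.5,0,13],
    [-0.5,0,16],
    [-0.5,0,18],
    [-0.5,0,20],
    [-0.5,0,20],
    [-0.5,0,20],
  ],
  dr=[
    [0,0,0],
    [0,0,0],
    [0,0,0],
    [0,0,0],
    [0,0,0],
    [0,0,0],
    [0,0,0],
    [0,0,0],
    [0,0,0],
    [0,0,0],
  ],
)

```text
time: 30.5
position: [0.4664, -0.2193, 0.1228]
tool_rot: [-2.143, -2.297, 0.0]
ft_force: [-0.0, -0.2, -1.5]
grip_width: 0.173
grip_force: 35.0
```

send_rows(
  xyz=[
    [0,0,1],
    [0,0,2],
    [0,0,3],
    [0,0,4],
    [0,0,5],
    [0,0,6],
    [0,0,7],
    [0,0,8],
    [0,0,8],
    [0,0,8],
  ],
  dr=[
    [0,0,0],
    [0,0,0],
    [0,0,0],
    [0,0,0],
    [0,0,0],
    [0,0,0],
    [0,0,0],
    [0,0,0],
    [0,0,0],
    [0,0,0],
  ],
)

```text
time: 31.33
position: [0.4664, -0.2193, 0.1148]
tool_rot: [-2.143, -2.297, 0.0]
ft_force: [-0.1, -0.6, -1.8]
grip_width: 0.171
grip_force: 35.0
```

send_rows(
  xyz=[
    [0,0,0.5],
    [0,0,1],
    [0,0,1.5],
    [0,0,2],
    [0,0,2],
    [0,0,2],
    [0,0,2],
    [0,0,2],
    [0,0,2],
    [0,0,2],
  ],
  dr=[
    [0,0,0],
    [0,0,0],
    [0,0,0],
    [0,0,0],
    [0,0,0],
    [0,0,0],
    [0,0,0],
    [0,0,0],
    [0,0,0],
    [0,0,0],
  ],
)

```text
time: 32.17
position: [0.4665, -0.2194, 0.1129]
tool_rot: [2.143, 2.297, -0.0]
ft_force: [0.2, -1.0, -3.6]
grip_width: 0.171
grip_force: 35.0
```

send_rows(
  xyz=[
    [0,0,0.5],
    [0,0,0.5],
    [0,0,0.5],
    [0,0,0.5],
    [0,0,0.5],
    [0,0,0.5],
    [0,0,0.5],
    [0,0,0.5],
    [0,0,0.5],
    [0,0,0.5],
  ],
  dr=[
    [0,0,0],
    [0,0,0],
    [0,0,0],
    [0,0,0],
    [0,0,0],
    [0,0,0],
    [0,0,0],
    [0,0,0],
    [0,0,0],
    [0,0,0],
  ],
  jaw=60,
)

```text
time: 33.0
position: [0.4664, -0.2194, 0.1123]
tool_rot: [2.144, 2.297, -0.0]
ft_force: [-0.5, -0.9, 0.7]
grip_width: 0.683
grip_force: 0.0
```

send_rows(
  xyz=[
    [0,0,-4],
    [0,0,-15],
    [0,0,-35],
    [0,0,-60],
    [0,0,-85],
    [0,0,-105],
    [0,0,-115],
    [0,0,-120],
    [0,0,-120],
    [0,0,-120],
  ],
  dr=[
    [0,0,0],
    [0,0,0],
    [0,0,0],
    [0,0,0],
    [0,0,0],
    [0,0,0],
    [0,0,0],
    [0,0,0],
    [0,0,0],
    [0,0,0],
  ],
)

```text
time: 33.83
position: [0.466, -0.2192, 0.2316]
tool_rot: [-2.143, -2.296, 0.001]
ft_force: [-0.1, 0.1, -0.1]
grip_width: 0.686
grip_force: 0.0
```

```bash
python3 -c "
from h import *
b=cv2.resize(get_image('scene')[200:340,130:310],None,fx=4,fy=4,interpolation=cv2.INTER_CUBIC)
cv2.imwrite('pics/s6.png',b[:,:,::-1])"
```

```text
(no output)
```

View pics/s6.png

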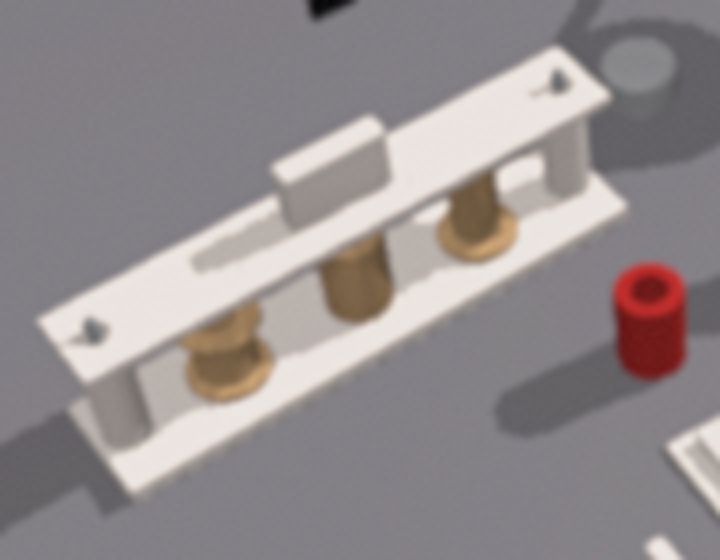

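The cover lies flat with both dowels through its holes (93,330 and 558,80), and the spools stand under it.

```bash
python3 -c "
from bench import *
print(close_job())"
```

```text
the job is handed in; nothing more can be done
None
```

The three spools stand upright on the new holder in reverse order (C, B, A from left to right), the cover lies flat with both dowels through its holes, and the job was handed in at about 34 s; no verdict came back.

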